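# Switch off the pot stirrer and hold its paddle up out of the pot

### The arm

A 6-joint arm with a two-finger parallel gripper is mounted at the origin on the work surface. World frame = base frame: x ahead of the robot, y to its left, z up, the work surface at z = 0. Lengths are in mm, angles in degrees, forces in N, time in s.
With the tool pointing down it reaches from about 350 to 725 mm from the base axis. Payload 6 kg.
Tool frame: the origin (TCP) lies between the finger pads; the fingertips stand 11 mm ahead of it and the grasp point (between the pads) lies 8 mm behind it; x points along the fingers, z is the direction in which the jaws open and shut, and the axes are right-handed (so a half turn about x gives the same grasp; the last joint's range is limited). The gripper opens to 85 mm and grips with 20 to 120 N. Pads are 22 mm wide; open, the fingers measure 114 mm over their backs; the gripper's body (76 mm by 85 mm) begins 54 mm behind the grasp point. The pads swing forward as they close: fully open they stand 13 mm farther back than shut.
Start: joints at [-51.641, 2.303, 4.859, 0, -92.561, -19.12], TCP at [197.724, -566.463, 242.261] pointing down, gripper open.
Joint ranges: [-146.85, 146.85], [-73.84, 115.35], [-62.03, 85.46], [-188.31, 113.3], [-161.28, -10.13], [-171.36, 171.36]. Speed limits (degrees/s): [147.25, 147.25, 172.46, 180, 180, 180].

### API

Orientations are given as a 3x3 rotation matrix whose columns are the frame's x, y, z axes.
In Python, from rig import get_state, read_camera, sign_off gives the robot as it stands. The module is installed in compiled form; this text tells all that it offers.
- The arm moves only by the shell command python3 -m jog 'ROWS' [FORCE]. ROWS is JSON, a list of rows, each a list of 7 numbers: the opening in per cent of the stroke, from 0 (shut) to 100 (fully open), then the shift along the tool's x, y, z in units of 40 mm (1.0 is 40 mm), then the turn, a rotation vector about the tool's x, y, z in units of 6 degrees (1.0 is 6 degrees). In form: [[jaw, tx, ty, tz, ax, ay, az], ...]. A call has exactly 5 rows; each row is the pose to reach, as a shift and turn from the pose commanded when the call began, along the tool's axes at that moment; what a row does not reach only later rows make up. A row lasts 1/12 s, in which the tool goes at most 41.7 mm and 7.16 degrees, less where a joint would pass 70% of its speed; a pose out of reach is approached as far as the arm can. A call with a gripper value outside its range is refused whole. The fingers move at their own pace and stop on an object; FORCE is the grip in N (left out, the last holds). Time passes only in rows, so rows that repeat a pose let the fingers close, or fill a call up. It gives the time, the measured TCP pose, the force and the opening at its end, in the units of the state.
- get_state(): the state, without advancing time (a new reading comes with each control period).
- read_camera(name): name is "scene" or "top" or "wrist"; returns a dict with "img" (480x640x3 uint8, red, green, blue), "fx", "fy", "cx", "cy" (pixels), "R" (3x3) and "t" (3): a world point X has camera coordinates R X + t; the wrist camera has in their place "T_tool_cam" (4x4, takes a point from camera to tool coordinates, whose origin is the TCP and whose axes are the tool frame's). Camera axes: x right, y down, z forward; pixel columns grow to the right and rows downward; lengths in mm; the calibration is good to about 2 mm. A picture is of the moment at which its call begins: read the wrist's pose just before it. There is no depth.
- sign_off(): hands the job in, once; it reports no verdict.
The state is a dict: "t": time; "q": joint angles; "joint_vel": joint speeds; "joint_torque": joint torques, N m; "tcp_pos": TCP position; "orientation": TCP orientation; "wrist_force": force on the tool from outside, world axes, zero at the start; "moment": the same for the moment, N m; "width": opening from 0.0 (shut) to 1.0 (fully open).
Only numpy, scipy, OpenCV 4.12 (cv2) and the standard library are available. Lean on these libraries where they do the work, as an engineer would, in place of code of your own. Each camera call takes 0.05 s, during which the arm holds its last target.

### The job

Turn the pot stirrer's dial back until its pointer is at the single long tick (off). Then take the grey grip block at the top of the stirrer's column so that the release button in its side is squeezed in, and pull the column up, past its first stop, all the way to its second and last stop so that the paddle is clear of the pot. Finish while still holding it up there with the button squeezed in (it sinks back if let go), and leave the pot and the other things on the counter where they are.

Things in the scene. Friction and masses are not known exactly. Their poses are not given: they have to be found in the camera images.
- stirrer: Pot stirrer fixed on the chopping board: steel base plate, upright steel tube (36 mm diameter, top 145 mm above the board), white control box (110 x 112 mm, top 50 mm above the board). Origin on the tube's axis at board level, 22 mm above the counter; z up. The box's centre is 155 mm along -y, the pot 135 mm along +y. Yaw varies by up to 25 degrees.
- dial (a joint): Angle of the black dial on the control box, rad, grows clockwise from above, range 0 to 3.3; it stays where left (friction 0.03 N m). At value q the pointer is at angle -q about the stirrer's z, from its +x. Short ticks every 0.35 from 0 to 3.15; the single long tick (off) is at 0.70. Starts at 1.3 to 2.6: turn it counter-clockwise.
- dial_grip (a point): Point on the dial's vertical axis at gripping height, 79 mm above the board; x axis along the pointer. The dial is a 52 mm disc with an upright grip bar 46 mm long (along the pointer), 12 mm wide, its top 9 mm above this point; the disc's top is 23 mm below it. Pointer: white line on one half of the bar's top and a small black nose at the disc's edge.
- long_mark (a point): Middle of the long tick (20 mm long; the others are 7 mm) on the control box's top, 41 mm from the dial's axis.
- column (a joint): Extension, m: 0 down, first stop 0.050, second and last stop 0.100 (hard end). A spring pin locks it at 0, and drops in and locks at the first stop unless the release button is held in; with it held in the column slides freely past. No catch at the second stop: let go, it sinks back. Moving part about 0.55 kg, rubs with 1.5 N.
- grip (a point): Centre of the grey grip block, 178 mm above the board when down, rising with the column. Axes as the stirrer's. Block 36 x 36 mm in plan, 56 mm high (28 mm above and below this point). A steel arm (18 mm wide, top 16 mm below this point) runs from it along +y to the paddle. Grip it from above, fingers closing along x.
- release (a joint): How far the release button is pressed, m: 0 out, 0.007 flush with the block; spring force 2.5 N rising to 6 N. The pin is free beyond about 0.0045; pressing over 0.005 is asked.
- button_face (a point): Centre of the release button's outer face when out: 25 mm along +x from the grip block's centre, same height. Button 14 mm wide, 26 mm high, 7 mm proud of the block's +x side, pressed towards -x; it goes flush when a gripper squeezes the block between its +x and -x sides, and rises with the column.
- paddle_tip (a point): Lowest point of the wire whisk paddle (60 mm wide) that hangs from the arm into the pot, about 15 mm above the board when the column is down.
- pot: Steel pot with a copper bottom, 170 mm across, 85 mm high, two loop handles, standing free on the board under the paddle. Origin: centre of its underside. Leave it.
- strainer: Green plastic strainer bowl, 170 mm across, 60 mm high with a flat handle along +y, on the counter. Origin: centre of underside. Leave it.
- saucer_a: White ceramic saucer, 110 mm across, 18 mm high, on the board on the robot's side of the stirrer. Leave it.
- saucer_b: The second, equal saucer, also on the board on the robot's side. Leave it.
- spoon: Steel spoon, 180 mm long, lying on the board behind the stirrer. Leave it.
- grinder: Brass saffron grinder, 60 mm across, 112 mm to its crank arm and 130 mm to the crank's knob, on the board on the robot's side of the stirrer. Leave it.
- jar: Glass jar with a steel lid, 70 mm across, 110 mm high, on the counter at the robot's right. Leave it.
Mind the look-alikes: they are no part of the job. What is shaped like the pot but blue is not meant.

How it is judged (in metres and radians):
On the way, in this order (a step that is already met when the one before it is completed fails the run):
1. the dial's pointer is at the long tick (0.70 rad, within 0.12) while the column is still down (value of joint dial between 0.58 and 0.82 rad and value of joint column below 0.01 m), for 0.3 s.
2. the release button is squeezed in (over 5 mm) by the fingers with the column still down (value of joint release above 0.005 m and value of joint column below 0.01 m and contact force between the fingers and stirrer above 3 N), for 0.1 s.
3. the column is pulled past its first stop to the second stop (within 6 mm) (value of joint column above 0.094 m), for 0.2 s.
At the end, for the whole second after the job is handed in: Fingers still hold the grip, release button pressed over 5 mm; column still and at its second stop (over 94 of 100 mm), paddle clear above the pot's rim; dial at the long tick within 0.12 rad; pot within 20 mm and other things within 30 mm of their starts (value of joint dial between 0.58 and 0.82 rad and value of joint column above 0.094 m and value of joint release above 0.005 m and contact force between the fingers and stirrer above 3 N and velocity of joint column below 0.02 m/s and z of paddle_tip in the frame of pot above 0.09 m and not (distance of pot from where it was at the start of the episode above 0.02 m) and not (distance of strainer from where it was at the start of the episode above 0.03 m) and not (distance of saucer_a from where it was at the start of the episode above 0.03 m) and not (distance of saucer_b from where it was at the start of the episode above 0.03 m) and not (distance of spoon from where it was at the start of the episode above 0.03 m) and not (distance of grinder from where it was at the start of the episode above 0.03 m) and not (distance of jar from where it was at the start of the episode above 0.03 m)); the arm keeps its last pose, push and grip.
It fails at once if the pot is shifted by more than 20 mm (distance of pot from where it was at the start of the episode above 0.02 m).
It fails at once if another thing on the counter is shifted by more than 30 mm (distance of any of strainer, saucer_a, saucer_b, spoon, grinder, jar from where it was at the start of the episode above 0.03 m).
It also fails if it takes over 54 s, if anything falls off the work surface, if the arm or the gripper's body presses on something with over 40 N, if the wrist force passes 120 N, or if a joint passes its speed limit or range.

## Working session

There is one attempt and no reset: what is moved stays moved. The work goes in short steps, Python scripts to look and compute and a shell command to move; the robot and the scene stay as the last step left them, time stands still between calls to the robot, and variables do not carry over. Pictures are saved under pics/ and viewed, and the job is handed in when it is done.

```bash
mkdir -p pics; python3 - <<'E'
from rig import *
import cv2
s=get_state();print(s)
for n in("scene","top","wrist"):
    c=read_camera(n);cv2.imwrite(f"pics/{n}0.png",c["img"][:,:,::-1])
    print(n,{k:v for k,v in c.items() if k!="img"})
E
```

```text
{'t': 0.0, 'q': array([-5.16396893e+01,  2.33782356e+00,  4.79997001e+00, -2.89755804e-02,
       -9.25611249e+01, -1.91202370e+01]), 'joint_vel': array([ 0.04228656,  0.05974275, -0.0071533 , -0.02690571,  0.06156004,
       -0.01332409]), 'joint_torque': array([ 5.93277982e-04, -3.68201494e+01,  3.47411478e+01,  6.93214998e+00,
       -5.52758138e-03, -1.49914854e-05]), 'tcp_pos': array([ 197.70456429, -566.14958487,  241.2561976 ]), 'orientation': array([[-6.75947200e-04, -9.44138791e-01, -3.29547396e-01],
       [ 1.66811518e-03, -3.29548078e-01,  9.44137322e-01],
       [-9.99998380e-01,  8.84639661e-05,  1.79768935e-03]]), 'wrist_force': array([0.74847842, 0.18307635, 0.08844379]), 'moment': array([ 0.02789702, -0.00189886, -0.0170213 ]), 'width': 0.9974044035999217}
scene {'fx': 478.2695587283835, 'fy': 478.2695587283835, 'cx': 307.9182789805539, 'cy': 234.15663686882968, 'R': array([[-0.65488413,  0.75571163, -0.00516783],
       [ 0.62635132,  0.53893152, -0.56323782],
       [-0.42286026, -0.37209238, -0.82627868]]), 't': array([ 302.44942565, -229.60470174, 1517.26835316])}
top {'fx': 487.10366685134335, 'fy': 487.10366685134335, 'cx': 311.79491440050083, 'cy': 240.4142133567252, 'R': array([[ 0.00588394, -0.99986946,  0.015048  ],
       [-0.98219121, -0.00860459, -0.18768694],
       [ 0.18779192, -0.01367567, -0.98211362]]), 't': array([ -11.82588271,  514.29270312, 1463.52696026])}
wrist {'fx': 377.181530045107, 'fy': 377.181530045107, 'cx': 322.17114646524567, 'cy': 245.07100966283733, 'T_tool_cam': array([[ 1.37843719e-04, -2.84900466e-01,  9.58557095e-01,
        -1.30275803e+02],
       [-8.13950924e-04, -9.58556819e-01, -2.84900267e-01,
         7.19048598e+01],
       [ 9.99999659e-01, -7.40946721e-04, -3.64026035e-04,
         7.82525277e-02],
       [ 0.00000000e+00,  0.00000000e+00,  0.00000000e+00,
         1.00000000e+00]])}
```

View pics/scene0.png

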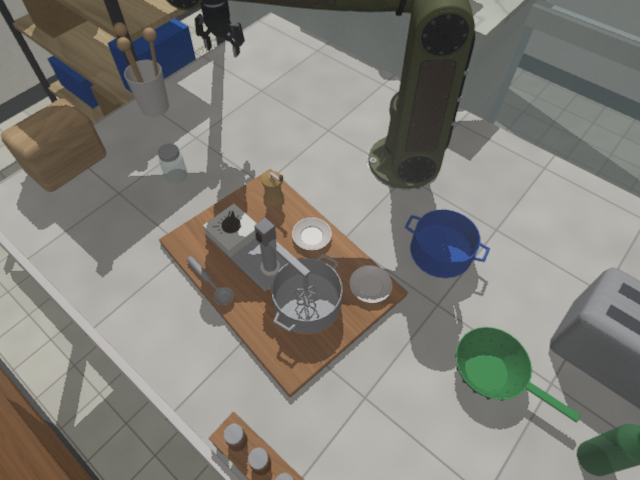

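View pics/top0.png

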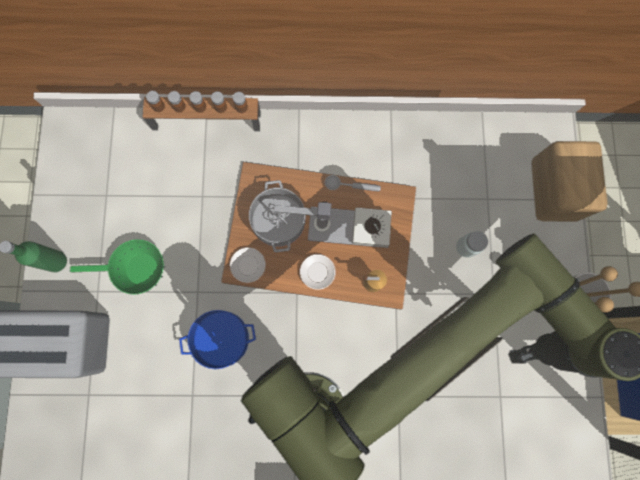

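View pics/wrist0.png

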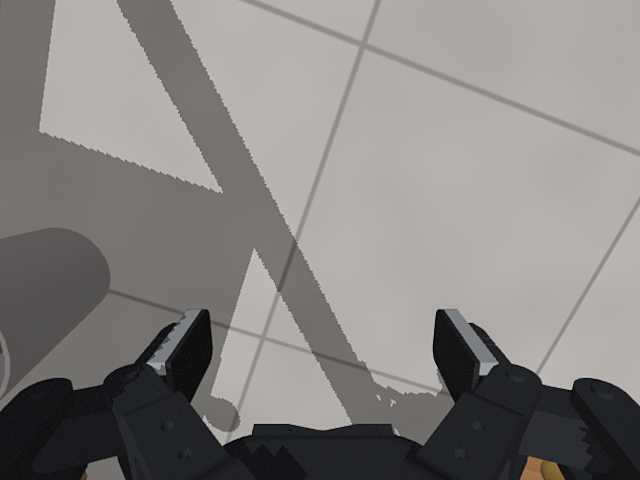

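The top view shows the board in the middle: steel pot (277,215), grip block (323,212), white box with black dial (374,226), saucers (247,264) and (318,272), grinder (376,281), spoon (350,184), jar (473,244). The blue pot (218,338) is a look-alike. I'll zoom in.

```bash
python3 - <<'E'
import cv2
a=cv2.imread("pics/top0.png")[160:310,225:425];cv2.imwrite("pics/topz.png",cv2.resize(a,None,fx=4,fy=4,interpolation=cv2.INTER_CUBIC))
a=cv2.imread("pics/scene0.png")[195:335,190:350];cv2.imwrite("pics/scenez.png",cv2.resize(a,(640,560),interpolation=cv2.INTER_CUBIC))
E
```

```text
(no output)
```

View pics/topz.png

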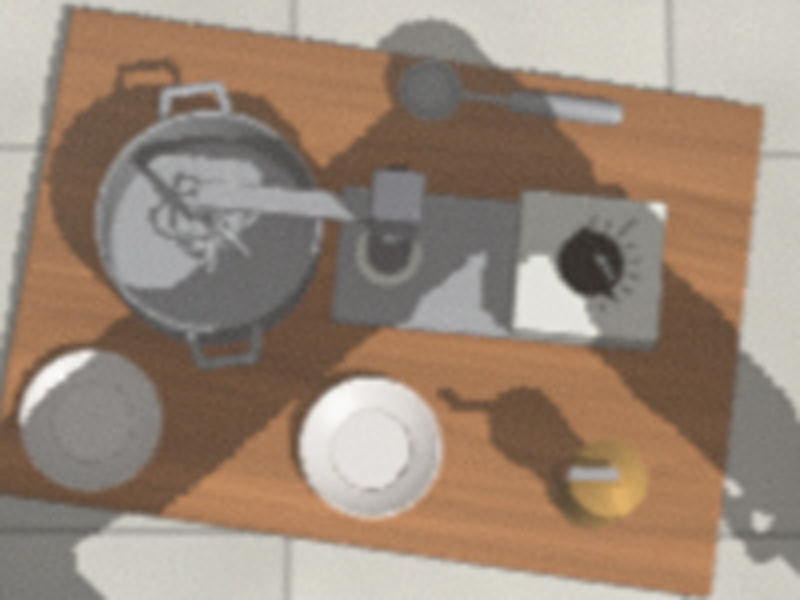

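View pics/scenez.png

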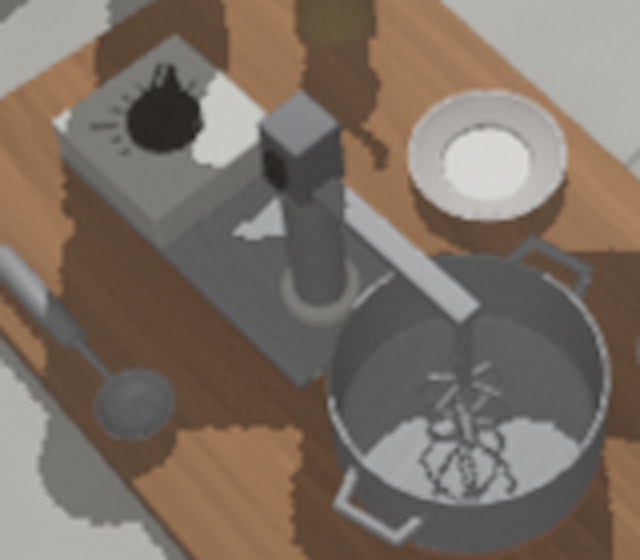

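```bash
cat > h.py <<'E'
import numpy as np
def ray(c,u,v,z,R=None,t=None):
    R=c["R"];t=c["t"];o=-R.T@t;d=R.T@np.array([(u-c["cx"])/c["fx"],(v-c["cy"])/c["fy"],1]);return (o+d*(z-o[2])/d[2])
def wray(c,s,u,v,z):
    T=c["T_tool_cam"];Rw=s["orientation"];o=Rw@T[:3,3]+s["tcp_pos"];d=Rw@T[:3,:3]@np.array([(u-c["cx"])/c["fx"],(v-c["cy"])/c["fy"],1]);return o+d*(z-o[2])/d[2]
E
python3 - <<'E'
from rig import *;from h import *
np.set_printoptions(precision=1,suppress=True)
T=read_camera("top");S=read_camera("scene")
tz=lambda x,y,z:ray(T,225+x/4-.375,160+y/4-.375,z)
sz=lambda x,y,z:ray(S,190+x/4-.375,195+y/4-.375,z)
print("grip",tz(399,194,228),sz(301,123,228))
print("dial",tz(590,262,90),sz(165,122,90))
print("box corners T",[tz(*p,72)for p in((525,192),(667,203),(660,345),(513,330))])
print("box corners S",[sz(*p,72)for p in((175,37),(55,125),(160,218),(268,115))])
print("nose",tz(615,297,77),sz(172,68,77))
print("whisk bar end T",tz(205,192,184),"S",sz(470,310,184))
E
```

```text
grip [571.3 -39.8 228. ] [570.1 -35.8 228. ]
dial [ 555.5 -190.8   90. ] [ 564.9 -181.    90. ]
box corners T [array([ 614.6, -143.8,   72. ]), array([ 606.9, -253.9,   72. ]), array([ 495. , -245.8,   72. ]), array([ 505.7, -133.4,   72. ])]
box corners S [array([ 502.5, -239.5,   72. ]), array([ 607.9, -246.8,   72. ]), array([ 613.4, -139. ,   72. ]), array([ 508.1, -143.4,   72. ])]
nose [ 531.1 -211.3   77. ] [ 524.9 -218.3   77. ]
whisk bar end T [582.9  97.  184. ] S [581.1 102.3 184. ]
```

Choice: the steel pot's stirrer, dial at about (556,-190) and block at about (571,-38). The blue pot is excluded. Stirrer yaw is about -5°, and the dial is at roughly q≈2.3. I'll move over the dial for a close look.

```bash
python3 -m jog '[[100,0,-0.6,0.3,0,0,0],[100,0,-1.5,0.75,0,0,0],[100,0,-2.4,1.2,0,0,0],[100,0,-3.3,1.65,0,0,0],[100,0,-4.2,2.1,0,0,0]]'
python3 -m jog '[[80,0,-0.9,0.45,0,0,0],[60,0,-1.8,0.9,0,0,0],[50,0,-2.7,1.35,0,0,0],[50,0,-3.6,1.8,0,0,0],[50,0,-4.5,2.3,0,0,0]]'
python3 -m jog '[[50,0,-0.8,0.4,-0.7,0,0],[50,0,-1.6,0.8,-1.5,0,0],[50,0,-2.3,1.2,-2.5,0,0],[50,0,-2.8,1.5,-3.5,0,0],[50,0,-2.85,1.53,-3.8,0,0]]'
python3 -m jog '[[50,0,0,0,0,0,0],[50,0,0,0,0,0,0],[50,0,0,0,0,0,0],[50,0,0,0,0,0,0],[50,0,0,0,0,0,0]]'
python3 - <<'E'
from rig import *
import cv2
s=get_state();print(s["t"],s["q"],s["tcp_pos"],s["orientation"])
c=read_camera("wrist");cv2.imwrite("pics/w1.png",c["img"][:,:,::-1])
E
```

```text
t: 0.67
tcp_pos: [329.5, -430.4, 242.2]
orientation: [[0.0, -0.944, -0.329], [0.0, -0.329, 0.944], [-1.0, -0.0, 0.0]]
wrist_force: [0.4, -1.0, 0.0]
width: 0.999
t: 1.08
tcp_pos: [469.3, -283.9, 242.4]
orientation: [[0.0, -0.944, -0.33], [0.0, -0.33, 0.944], [-1.0, -0.0, -0.0]]
wrist_force: [-0.4, -0.2, -0.3]
width: 0.5
t: 1.5
tcp_pos: [557.7, -187.1, 241.1]
orientation: [[-0.001, -0.737, -0.676], [0.001, -0.676, 0.737], [-1.0, 0.0, 0.002]]
wrist_force: [-0.5, -1.3, 0.5]
width: 0.501
t: 1.92
tcp_pos: [555.4, -190.9, 242.6]
orientation: [[0.0, -0.744, -0.668], [0.0, -0.668, 0.744], [-1.0, -0.0, -0.0]]
wrist_force: [-0.0, -0.9, -0.0]
width: 0.497
1.9167 [ 5.73007466e-01  3.50744083e-01  2.90411436e+00 -1.27211344e-03
 -9.25293687e+01 -4.86293685e+01] [ 555.37882424 -190.94792344  242.55303084] [[ 4.18663478e-04 -7.43801953e-01 -6.68399940e-01]
 [ 2.63691833e-05 -6.68399990e-01  7.43802025e-01]
 [-9.99999912e-01 -3.29027903e-04 -2.60221214e-04]]
```

View pics/w1.png

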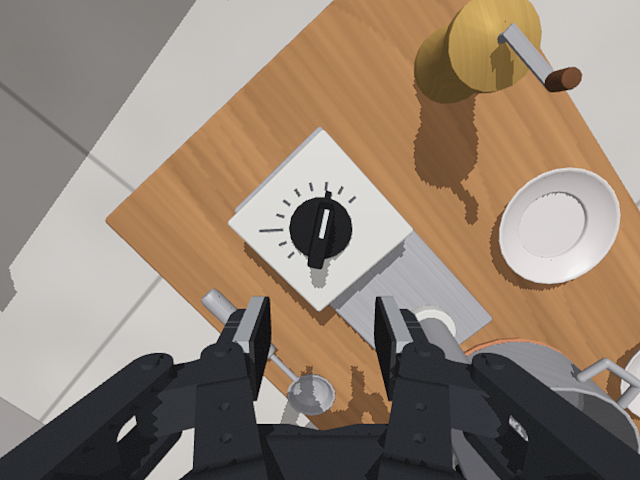

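The close view shows the dial disc at (320,229), pointer nose at (328,192) and bar end at (316,267). The single long tick runs (260,231)-(283,231). Short ticks run from there around to (355,200). I'll measure these.

```bash
python3 - <<'E'
from rig import *;from h import *
import cv2
np.set_printoptions(precision=1,suppress=True)
s=get_state();c=read_camera("wrist");im=c["img"]
g=im[175:285,255:390].astype(int);m=((g.max(2)<55)*255).astype('uint8')
n,l,st,ce=cv2.connectedComponentsWithStats(m)
k=[i for i in range(1,n) if st[i,4]>20];print([(ce[i]+[255,175],st[i,4]) for i in k])
cs,_=cv2.findContours(m,0,1);C=max(cs,key=cv2.contourArea);e=cv2.fitEllipse(C);print("ell",e[0][0]+255,e[0][1]+175,e[1])
cv2.imwrite("pics/z1.png",cv2.resize(im[170:290,240:390,::-1],None,fx=5,fy=5,interpolation=cv2.INTER_CUBIC))
ang=lambda a,b:np.degrees(np.arctan2(*(b-a)[1::-1]))
for nm,p,z in(("disc c",(320.5,229),78),("nose",(328,193),77),("w0",(321.5,238),110),("w1",(327.5,209),110),("barend",(317,267),100),("lt0",(259.5,231),72),("lt1",(283,231),72),("lt",(271,231),72),
 ("boxR",(413,232),72),("boxT",(320,128),72),("boxL",(229,223),72),("boxB",(322,310),72)):
    print(nm,wray(c,s,*p,z))
E
```

```text
[(array([319.8, 229.3]), np.int32(2987))]
ell 319.9693298339844 229.09282684326172 (59.09675598144531, 68.63382720947266)
disc c [ 558.1 -190.6   78. ]
nose [ 532.7 -205.5   77. ]
w0 [ 556.6 -190.9  110. ]
w1 [ 537.9 -201.9  110. ]
barend [ 578.1 -176.2  100. ]
lt0 [ 594.1 -225.8   72. ]
lt1 [ 581.2 -211.4   72. ]
lt [ 587.8 -218.8   72. ]
boxR [ 510.3 -131.2   72. ]
boxT [ 500.5 -242.8   72. ]
boxL [ 605.5 -248.7   72. ]
boxB [ 612.9 -139.8   72. ]
```

View pics/z1.png

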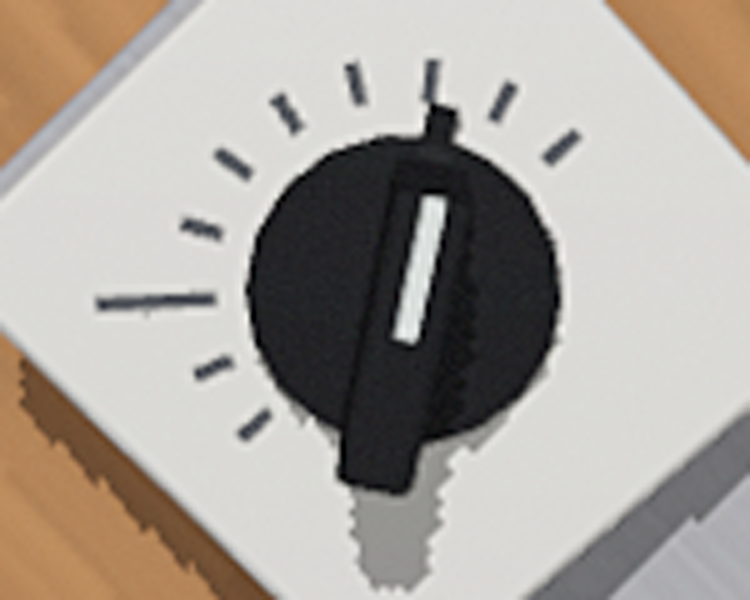

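```bash
python3 - <<'E'
from rig import *;from h import *
np.set_printoptions(precision=1,suppress=True)
s=get_state();c=read_camera("wrist")
print("knob",wray(c,s,565,79,150),"crank axis",wray(c,s,507,34,134),"grip top?",wray(c,s,435,325,228))
E
python3 -m jog '[[50,0.4,-0.01,-0.01,0.4,0,0],[50,1.1,-0.03,-0.02,0.9,0,0],[50,1.8,-0.055,-0.04,1.4,0,0],[50,2.3,-0.055,-0.04,1.9,0,0],[50,2.5,-0.055,-0.04,1.92,0,0]]'
python3 - <<'E'
from rig import *
import cv2
c=read_camera("wrist");cv2.imwrite("pics/w2.png",c["img"][:,:,::-1])
E
```

```text
knob [ 392.8 -159.4  150. ] crank axis [ 392.3 -197.   134. ] grip top? [ 528.4 -150.6  228. ]
t: 2.48
tcp_pos: [556.8, -189.7, 138.3]
orientation: [[-0.005, -0.863, -0.506], [0.001, -0.506, 0.863], [-1.0, 0.004, 0.004]]
wrist_force: [0.1, 0.6, -1.0]
width: 0.502
```

View pics/w2.png

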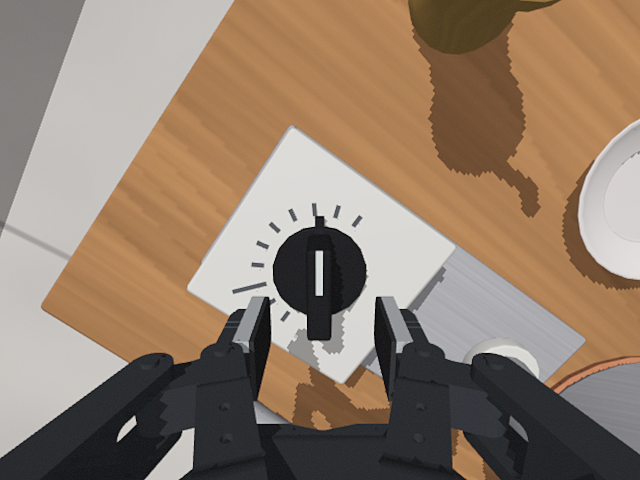

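The bar stands upright at column 319, between the fingers (their centre is at about 321). I'll descend and close.

```bash
python3 -m jog '[[50,0.3,0,0,0,0,0],[50,0.7,0,0,0,0,0],[50,1.0,0,0,0,0,0],[50,1.18,0,0,0,0,0],[45,1.18,0,0,0,0,0]]' 40
python3 -m jog '[[30,0,0,0,0,0,0],[20,0,0,0,0,0,0],[5,0,0,0,0,0,0],[5,0,0,0,0,0,0],[5,0,0,0,0,0,0]]' 40
python3 - <<'E'
from rig import *
import cv2
s=get_state();print(s["orientation"],s["wrist_force"])
c=read_camera("wrist");cv2.imwrite("pics/w3.png",c["img"][:,:,::-1])
E
```

```text
t: 2.95
tcp_pos: [557.8, -189.9, 93.6]
orientation: [[-0.002, -0.861, -0.508], [0.001, -0.508, 0.861], [-1.0, 0.002, 0.002]]
wrist_force: [-0.7, 0.3, 0.5]
width: 0.452
t: 3.37
tcp_pos: [559.1, -190.1, 96.4]
orientation: [[0.002, -0.861, -0.508], [-0.0, -0.508, 0.861], [-1.0, -0.001, -0.001]]
wrist_force: [-0.5, 1.1, 4.7]
width: 0.13
[[ 1.88831129e-03 -8.61332958e-01 -5.08037371e-01]
 [-4.59433657e-04 -5.08038970e-01  8.61333962e-01]
 [-9.99998112e-01 -1.39305718e-03 -1.35506107e-03]] [-0.49609232  1.10238996  4.7374992 ]
```

View pics/w3.png

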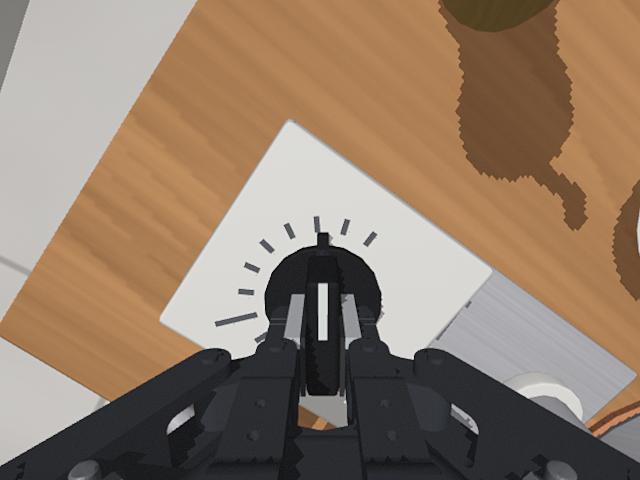

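Bar gripped (opening 0.13). Now I'll turn counter-clockwise.

```bash
python3 -m jog '[[5,0,0,0,-0.6,0,0],[5,0,0,0,-1.6,0,0],[5,0,0,0,-2.6,0,0],[5,0,0,0,-3.6,0,0],[5,0,0,0,-4.6,0,0]]'
python3 -m jog '[[5,0,0,0,-1,0,0],[5,0,0,0,-2,0,0],[5,0,0,0,-3,0,0],[5,0,0,0,-4,0,0],[5,0,0,0,-5,0,0]]'
python3 -m jog '[[5,0,0,0,-1,0,0],[5,0,0,0,-2,0,0],[5,0,0,0,-3,0,0],[5,0,0,0,-4,0,0],[5,0,0,0,-5,0,0]]'
python3 -m jog '[[5,0,0,0,-0.9,0,0],[5,0,0,0,-1.8,0,0],[5,0,0,0,-2.5,0,0],[5,0,0,0,-2.8,0,0],[5,0,0,0,-2.8,0,0]]'
python3 - <<'E'
from rig import *
import cv2
s=get_state();print(s["orientation"],s["moment"],s["q"])
c=read_camera("wrist");cv2.imwrite("pics/w4.png",c["img"][:,:,::-1])
E
```

```text
t: 3.83
tcp_pos: [558.7, -189.8, 96.4]
orientation: [[0.001, -0.523, -0.852], [0.0, -0.852, 0.523], [-1.0, -0.001, -0.001]]
wrist_force: [-3.3, 3.9, 7.7]
width: 0.131
t: 4.25
tcp_pos: [558.2, -189.6, 96.4]
orientation: [[-0.0, -0.027, -1.0], [0.0, -1.0, 0.027], [-1.0, -0.0, 0.0]]
wrist_force: [-4.8, 3.4, 8.2]
width: 0.131
t: 4.67
tcp_pos: [557.7, -189.7, 96.4]
orientation: [[-0.001, 0.476, -0.879], [0.0, -0.879, -0.476], [-1.0, -0.001, 0.001]]
wrist_force: [-7.6, 3.5, 9.3]
width: 0.125
t: 5.08
tcp_pos: [557.4, -189.9, 96.4]
orientation: [[-0.002, 0.708, -0.707], [0.0, -0.707, -0.708], [-1.0, -0.001, 0.001]]
wrist_force: [-7.7, 3.2, 9.4]
width: 0.139
[[-2.02503944e-03  7.07566596e-01 -7.06643766e-01]
 [ 1.28077774e-05 -7.06645196e-01 -7.07568065e-01]
 [-9.99997950e-01 -1.44190378e-03  1.42192204e-03]] [ 1.19222682  2.66353088 -0.04315262] [ 6.77242910e-01  2.56583457e+00 -1.01309833e+01 -2.15698161e-03
 -7.74191917e+01  4.43606176e+01]
```

View pics/w4.png

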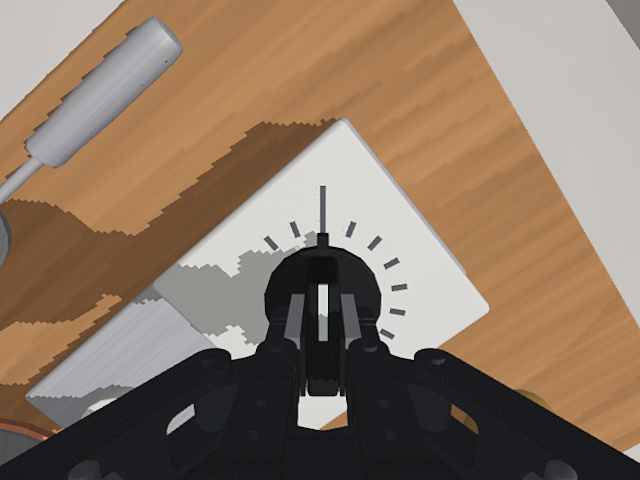

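The nose (323,238) lines up with the long tick (column 323). I'll release and rise.

```bash
python3 -m jog '[[15,0,0,0,0,0,0],[25,0,0,0,0,0,0],[40,0,0,0,0,0,0],[45,-0.2,0,0,0,0,0],[45,-0.7,0,0,0,0,0]]'
python3 -m jog '[[60,-0.8,0,0,0,0,0],[80,-1.6,0,0,0,0,0],[100,-2.4,0,0,0,0,0],[100,-3.2,0,0,0,0,0],[100,-3.6,0,0,0,0,0]]'
python3 -m jog '[[100,0,0,0,0,0,0],[100,0,0,0,0,0,0],[100,0,0,0,0,0,0],[100,0,0,0,0,0,0],[100,0,0,0,0,0,0]]'
python3 - <<'E'
from rig import *
import cv2
s=get_state();print(s["orientation"],s["tcp_pos"],s["q"])
c=read_camera("wrist");cv2.imwrite("pics/w5.png",c["img"][:,:,::-1])
c=read_camera("top");a=c["img"][160:310,225:425,::-1];cv2.imwrite("pics/t5.png",cv2.resize(a,None,fx=4,fy=4,interpolation=cv2.INTER_CUBIC))
E
```

```text
t: 5.55
tcp_pos: [556.9, -189.5, 120.2]
orientation: [[-0.006, 0.706, -0.708], [0.001, -0.708, -0.706], [-1.0, -0.005, 0.003]]
wrist_force: [1.2, -0.8, 0.4]
width: 0.45
t: 5.97
tcp_pos: [559.1, -190.6, 272.6]
orientation: [[0.006, 0.706, -0.708], [-0.002, -0.708, -0.706], [-1.0, 0.005, -0.003]]
wrist_force: [-0.2, -0.6, 0.9]
width: 1.0
t: 6.38
tcp_pos: [558.1, -189.9, 265.7]
orientation: [[-0.002, 0.706, -0.708], [0.0, -0.708, -0.706], [-1.0, -0.002, 0.001]]
wrist_force: [0.1, 0.5, -0.2]
width: 0.996
[[-2.26001300e-03  7.06124147e-01 -7.08084446e-01]
 [ 2.77431583e-04 -7.08085784e-01 -7.06126367e-01]
 [-9.99997408e-01 -1.79229976e-03  1.40438194e-03]] [ 558.14320221 -189.92375184  265.7155405 ] [ 6.65942611e-01  1.05027312e+00  6.02772899e+00 -1.74689319e-02
 -9.51067515e+01  4.42531198e+01]
```

View pics/w5.png

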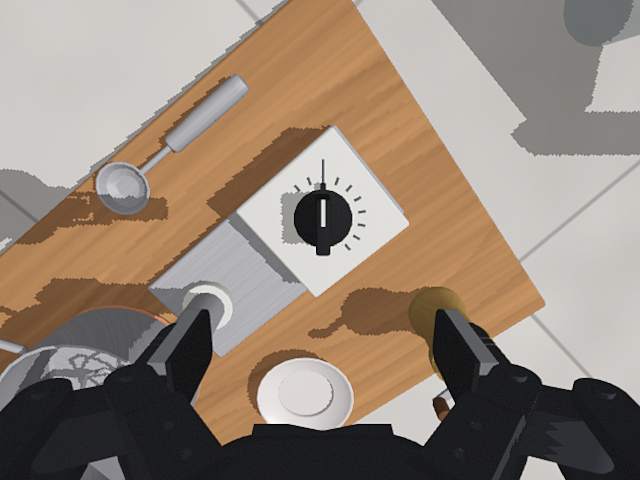

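The dial stayed on the long tick (nose and tick both in column 323). Now to above the grip block, with the jaws turned along the stirrer's x.

```bash
python3 -m jog '[[100,0,-0.3,-0.35,0.6,0,0],[100,-0.1,-0.9,-1.05,1.7,0,0],[100,-0.2,-1.5,-1.75,2.8,0,0],[100,-0.2,-2.1,-2.45,3.9,0,0],[100,-0.2,-2.5,-2.91,5,0,0]]'
python3 -m jog '[[100,0,0,0,1,0,0],[100,0,0,0,2,0,0],[100,0,0,0,2.9,0,0],[100,0,0,0,3.2,0,0],[100,0,0,0,3.2,0,0]]'
python3 -m jog '[[100,0,0,0,0,0,0],[100,0,0,0,0,0,0],[100,0,0,0,0,0,0],[100,0,0,0,0,0,0],[100,0,0,0,0,0,0]]'
python3 - <<'E'
from rig import *
import cv2
s=get_state();print(s["orientation"],s["tcp_pos"],s["q"])
c=read_camera("wrist");cv2.imwrite("pics/w6.png",c["img"][:,:,::-1])
E
```

```text
t: 6.9
tcp_pos: [570.2, -34.4, 275.0]
orientation: [[0.0, 0.253, -0.967], [0.001, -0.967, -0.253], [-1.0, -0.0, -0.0]]
wrist_force: [0.2, -1.2, 0.4]
width: 1.0
t: 7.32
tcp_pos: [570.2, -36.9, 274.7]
orientation: [[-0.001, -0.075, -0.997], [-0.0, -0.997, 0.075], [-1.0, 0.0, 0.001]]
wrist_force: [-0.3, -0.2, -0.4]
width: 0.999
t: 7.73
tcp_pos: [570.3, -37.1, 275.1]
orientation: [[-0.0, -0.074, -0.997], [0.0, -0.997, 0.074], [-1.0, -0.0, 0.0]]
wrist_force: [-0.3, 0.1, 0.4]
width: 1.005
[[-5.22310278e-05 -7.43996619e-02 -9.97228503e-01]
 [ 7.87224876e-05 -9.97228502e-01  7.43996577e-02]
 [-9.99999996e-01 -7.46183379e-05  5.79431961e-05]] [570.27640424 -37.06058414 275.07365903] [ 1.63897802e+01 -1.68594024e+00  4.27514286e+00 -5.19974012e-03
 -9.59626814e+01 -2.06570493e+01]
```

View pics/w6.png

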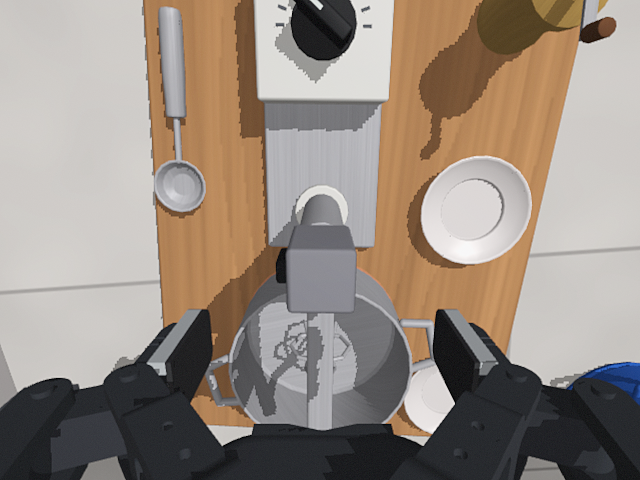

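The block's top face spans (287–356, 248–313), centred at (321.5,281). The black button is at left (281,265), which is world +x. The jaws straddle it.

```bash
python3 - <<'E'
from rig import *;from h import *
np.set_printoptions(precision=1,suppress=True)
s=get_state();c=read_camera("wrist")
for p in((321.5,281),(287,249),(356,249),(287,312),(356,313)): print(wray(c,s,*p,228))
for p in((262,101),(388,101),(268,246),(372,246)): print(wray(c,s,*p,72 if p[1]<150 else 26))
E
```

```text
[571.2 -37.7 228. ]
[586.9 -55.9 228. ]
[553.  -53.3 228. ]
[590.3 -21.9 228. ]
[554.7 -18.6 228. ]
[ 613.1 -138.1   72. ]
[ 509.1 -130.3   72. ]
[630.6   0.1  26. ]
[521.7   8.4  26. ]
```

```bash
python3 -m jog '[[100,0.3,0,-0.01,0,0,0],[100,0.8,0.01,-0.02,0,0,0],[100,1.4,0.01,-0.02,0,0,0],[100,1.9,0.01,-0.02,0,0,0],[100,2.12,0.01,-0.02,0,0,0]]' 60
python3 -m jog '[[90,0,0,0,0,0,0],[75,0,0,0,0,0,0],[60,0,0,0,0,0,0],[50,0,0,0,0,0,0],[40,0,0,0,0,0,0]]' 60
python3 -m jog '[[30,0,0,0,0,0,0],[30,0,0,0,0,0,0],[30,0,0,0,0,0,0],[30,0,0,0,0,0,0],[30,0,0,0,0,0,0]]' 60
python3 - <<'E'
from rig import *
import cv2
s=get_state();print(s["tcp_pos"],s["wrist_force"],s["width"]*85)
c=read_camera("wrist");cv2.imwrite("pics/w7.png",c["img"][:,:,::-1])
E
```

```text
t: 8.25
tcp_pos: [569.6, -37.3, 185.9]
orientation: [[-0.005, -0.075, -0.997], [0.0, -0.997, 0.075], [-1.0, 0.0, 0.005]]
wrist_force: [-0.6, 0.4, -0.1]
width: 1.001
t: 8.67
tcp_pos: [571.2, -37.4, 193.1]
orientation: [[0.002, -0.075, -0.997], [0.0, -0.997, 0.075], [-1.0, -0.0, -0.002]]
wrist_force: [6.7, 0.1, 1.5]
width: 0.418
t: 9.08
tcp_pos: [571.3, -37.4, 193.0]
orientation: [[0.002, -0.075, -0.997], [0.0, -0.997, 0.075], [-1.0, -0.001, -0.002]]
wrist_force: [-4.4, 2.0, 7.7]
width: 0.416
[571.26128733 -37.39134365 193.03820057] [-4.37416855  2.04198152  7.69922695] 35.32108140514586
```

View pics/w7.png

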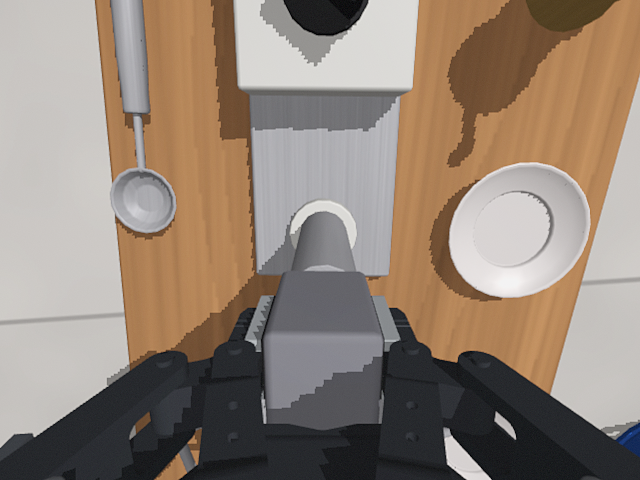

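Opening 35.3 mm matches the 36 mm block, so the button is flush. Pulling up.

```bash
python3 -m jog '[[30,0,0,0,0,0,0],[30,-0.1,0,0,0,0,0],[30,-0.25,0,0,0,0,0],[30,-0.45,0,0,0,0,0],[30,-0.65,0,0,0,0,0]]' 90
python3 -m jog '[[30,-0.2,0,0,0,0,0],[30,-0.45,0,0,0,0,0],[30,-0.7,0,0,0,0,0],[30,-0.95,0,0,0,0,0],[30,-1.15,0,0,0,0,0]]'
python3 -m jog '[[30,-0.15,0,0,0,0,0],[30,-0.3,0,0,0,0,0],[30,-0.42,0,0,0,0,0],[30,-0.5,0,0,0,0,0],[30,-0.5,0,0,0,0,0]]'
```

```text
t: 9.55
tcp_pos: [571.2, -37.3, 216.3]
orientation: [[-0.0, -0.075, -0.997], [0.0, -0.997, 0.075], [-1.0, -0.0, 0.0]]
wrist_force: [3.2, -0.8, -7.3]
width: 0.41
t: 9.97
tcp_pos: [571.2, -37.4, 263.8]
orientation: [[0.001, -0.075, -0.997], [0.0, -0.997, 0.075], [-1.0, -0.0, -0.001]]
wrist_force: [4.4, 0.1, -7.1]
width: 0.41
t: 10.38
tcp_pos: [571.2, -37.4, 283.3]
orientation: [[0.001, -0.075, -0.997], [0.0, -0.997, 0.075], [-1.0, -0.0, -0.001]]
wrist_force: [3.2, 0.8, -3.4]
width: 0.416
```

Up 90 mm and past the first stop. Now the last part, until the wrist force shows the hard end.

```bash
python3 -m jog '[[30,-0.06,0,0,0,0,0],[30,-0.12,0,0,0,0,0],[30,-0.18,0,0,0,0,0],[30,-0.22,0,0,0,0,0],[30,-0.22,0,0,0,0,0]]'
python3 -m jog '[[30,-0.02,0,0,0,0,0],[30,-0.04,0,0,0,0,0],[30,-0.06,0,0,0,0,0],[30,-0.06,0,0,0,0,0],[30,-0.06,0,0,0,0,0]]'
```

```text
t: 10.8
tcp_pos: [571.1, -37.4, 291.5]
orientation: [[0.0, -0.075, -0.997], [0.0, -0.997, 0.075], [-1.0, -0.0, -0.0]]
wrist_force: [4.8, 1.1, -4.6]
width: 0.412
t: 11.22
tcp_pos: [571.1, -37.4, 293.2]
orientation: [[-0.0, -0.075, -0.997], [0.0, -0.997, 0.075], [-1.0, -0.0, 0.0]]
wrist_force: [5.4, 0.1, -5.3]
width: 0.415
```

```bash
python3 -m jog '[[30,-0.02,0,0,0,0,0],[30,-0.04,0,0,0,0,0],[30,-0.05,0,0,0,0,0],[30,-0.05,0,0,0,0,0],[30,-0.05,0,0,0,0,0]]'
python3 - <<'E'
from rig import *
import cv2
s=get_state();print(s["tcp_pos"],s["wrist_force"],s["width"]*85)
for n in("wrist","scene","top"):
    c=read_camera(n);im=c["img"][:,:,::-1]
    if n=="scene":im=cv2.resize(im[150:330,150:390],(800,600),interpolation=cv2.INTER_CUBIC)
    cv2.imwrite(f"pics/{n}8.png",im)
E
```

```text
t: 11.63
tcp_pos: [571.1, -37.4, 293.3]
orientation: [[-0.002, -0.075, -0.997], [0.0, -0.997, 0.075], [-1.0, -0.0, 0.002]]
wrist_force: [6.3, -2.6, -13.3]
width: 0.413
[571.1305728  -37.3626299  293.29155304] [  6.2629204   -2.61372447 -13.33645465] 35.089451685455295
```

View pics/scene8.png

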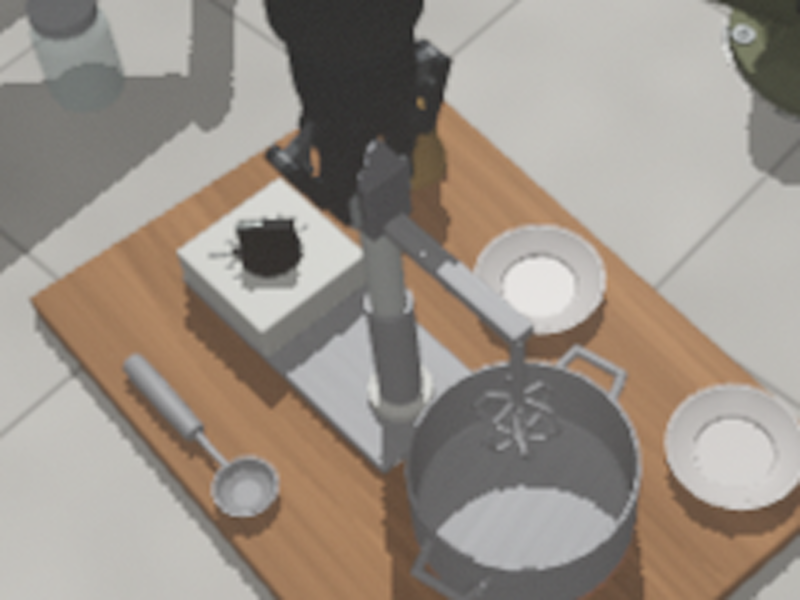

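View pics/wrist8.png

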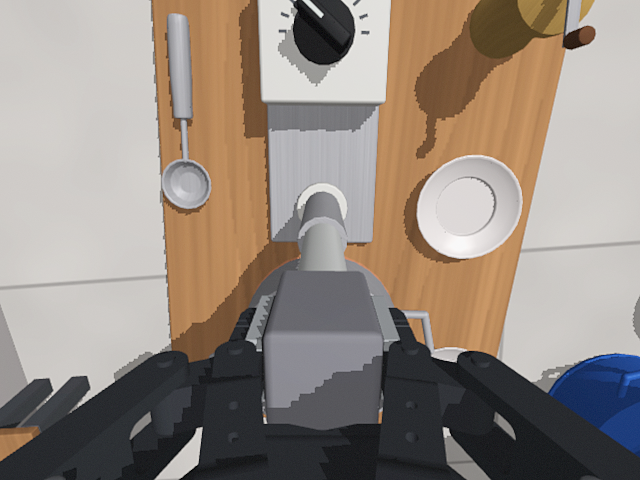

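View pics/top8.png

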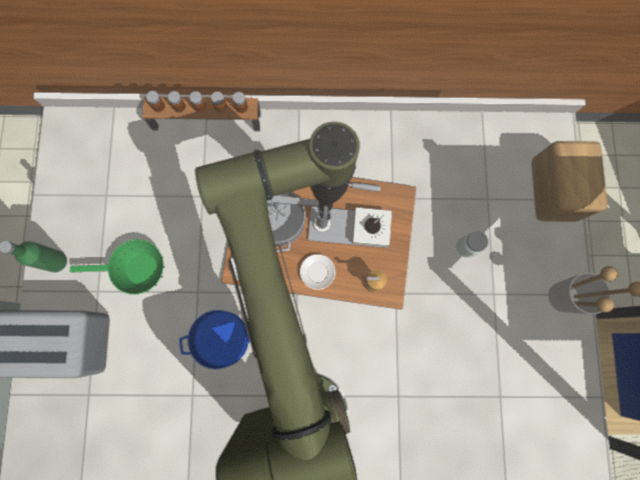

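The force step (-5 to -13 N) with TCP height stalled at 293.3 (100.3 mm rise) shows the hard end. The block sits at the same pixels in the fingers as before the pull, so there was no slip. The dial is still at the tick and everything else is in place. I'll hold briefly and check.

```bash
python3 -m jog '[[30,0,0,0,0,0,0],[30,0,0,0,0,0,0],[30,0,0,0,0,0,0],[30,0,0,0,0,0,0],[30,0,0,0,0,0,0]]'
python3 - <<'E'
from rig import *
s=get_state();print(s["t"],s["tcp_pos"],s["wrist_force"],s["width"]*85)
sign_off()
E
```

```text
t: 12.2
tcp_pos: [571.1, -37.4, 293.3]
orientation: [[-0.002, -0.075, -0.997], [0.0, -0.997, 0.075], [-1.0, -0.0, 0.002]]
wrist_force: [5.7, -1.2, -12.6]
width: 0.411
12.2 [571.1293537  -37.35890023 293.27641115] [  5.70533744  -1.20196851 -12.6029156 ] 34.95280363916988
the job is handed in; nothing more can be done
```

I turned the dial counter-clockwise by about 106° to the long tick. I then squeezed the grip block, pulled the column up to its last stop, and handed the job in at 12.2 s while still holding it there. The hand-in gives no verdict, so what follows is from my own checks.

- **Dial:** the pointer's nose and the long tick lined up in the same image column, both while gripped and after I let go. In the last pictures I saw no change, but I did not measure it again.
- **Button:** the fingers were open 35.0 mm across the 36 mm block, so the button was squeezed flush. The grip was set to 90 N.
- **Column:** the tool rose 100.3 mm and then stopped at 293.3 mm. The pull on the wrist went from about 5 to 13 N, which is what the hard end should feel like. The block sat at the same pixels in the fingers as before the pull, so it did not slip.
- **Paddle:** I judged it clear of the rim from the 100 mm rise, not from a separate measurement.
- **Other things:** in the last views, the pot and the other things looked unmoved. I compared them by eye only, and the arm partly hid the pot and one saucer from the top camera.

No check failed or disagreed with another.

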